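# Stow the spare guide bush and press its label clip home

### The arm

A 7-joint arm with a two-finger parallel gripper is mounted at the origin on the work surface. World frame = base frame: x ahead of the robot, y to its left, z up, the work surface at z = 0. Lengths are in mm, angles in rad, forces in N, time in s.
With the tool pointing down it reaches from about 425 to 875 mm from the base axis. Payload 4.7 kg.
Tool frame: the origin (TCP) lies midway between the tips of the shut fingers; the grasp point (between the pads) lies 19 mm behind it (r.pinch_z is the distance from the TCP to the grasp point, in mm); z points along the fingers, y is the line along which they close (so a half turn about z gives the same grasp; the last joint's range is limited). The gripper opens to 85 mm and grips with 20 to 120 N. Pads are 22 mm wide; open, the fingers measure 114 mm over their backs; the gripper's body (76 mm by 85 mm) begins 54 mm behind the grasp point. The pads swing forward as they close: fully open they stand 13 mm farther back than shut.
Start: joints at [1.167, 0.321, -0.07, 1.45, 0.023, 1.371, -0.057], TCP at [263.721, -594.118, 231.349] pointing down, gripper open.
Joint ranges: [-2.86, 2.86], [-0.3, 2.09], [-1.38, 1.24], [0.06, 2.45], [-1.56, 4.7], [0.09, 2.05], [-2.69, 2.69]. Speed limits (rad/s): [2.57, 2.57, 3.14, 3.14, 3.14, 3.14, 3.14].

### API

Orientations are given as [roll, pitch, yaw] about the fixed x, y, z axes, in that order (R = Rz(yaw) Ry(pitch) Rx(roll)).
In Python, from workcell import readout, grab_frame, r gives the robot as it stands.
- The arm moves only by the shell command python3 -m inch 'ROWS' [OPENING] [FORCE]. ROWS is JSON, a list of rows, each a list of 4 numbers: the shift along the tool's x, y, z in m, then the turn about the tool's z in rad. A call has 1 to 12 rows; each row shifts and turns the commanded pose from where the row before left it, along the tool's axes as they then stand; what a row does not reach is not made up. A row lasts 1/12 s, in which the tool goes at most 41.7 mm and 7.16 degrees, less where a joint would pass 70% of its speed; a pose out of reach is approached as far as the arm can. A call with a gripper value outside its range is refused whole. OPENING is the gripper's target within -1 to 1 (fully open at 1, half-way at 0, shut at -1), set as the call begins (- or left out, the last holds). The fingers move at their own pace and stop on an object; FORCE is the grip in N (left out, the last holds). Time passes only in rows, so rows that do not move let the fingers close. It gives the time, the measured TCP pose, the force, the opening and the grip force at its end, in the units of the state.
- readout.state(): the state, without advancing time (a new reading comes with each control period).
- grab_frame(name): name is "scene" or "top" or "wrist"; returns a dict with "color" (420x560x3 uint8, blue, green, red), "intrinsics" (3x3 intrinsics, pixels), "origin" and "orientation" of the camera in the world. Camera axes: x right, y down, z forward; pixel columns grow to the right and rows downward; lengths in mm; the calibration is good to about 2 mm. A picture is of the moment at which its call begins. There is no depth.
- r.finish_job(): hands the job in; it is judged then, once.
The state is a dict: "clock": time; "joints": joint angles; "qvel": joint speeds; "joint_torque": joint torques, N m; "ee_pos": TCP position; "tool_rot": TCP orientation; "wrist_force": force on the tool from outside, world axes, zero at the start; "moment": the same for the moment, N m; "gripper_width": opening from 0.0 (shut) to 1.0 (fully open); "grasp_force": force on a finger pad.
Only numpy, scipy, OpenCV 4.12 (cv2) and the standard library are available. Lean on these libraries where they do the work, as an engineer would, in place of code of your own. Each camera call takes 0.05 s, during which the arm holds its last target. There are 200 camera calls.

### The job

Stand the spare flanged bronze guide bush upright in the open drawer and slide that drawer fully shut. Then take the label clip standing on the bench and push it straight down over the middle of the upturned front lip on top of that same drawer unit, card facing outwards, so that its rear leg goes down behind the lip and it is fully home; its adhesive strip still has to grip, so finish holding the clip and pressing it down firmly, without letting go. Leave the other drawer and everything else on the bench where they are.

Things in the scene. Friction and masses are not known exactly. Their poses are not given: they have to be found in the camera images.
- bush: Spare guide bush: bronze tube standing upright on its flange. Tube 36 mm outside, 24 mm bore; flange at the bottom 52 mm across and 8 mm thick; 45 mm tall overall, 0.2 to 0.4 kg. Origin at the centre of its underside, z up along the bore. It stands on the bench on one side of the robot (left or right), the clip on the other side.
- spares_drawer (a joint): Drawer of the spares unit (the one found open), opening in m: 0 fully shut, about 0.10 to 0.13 at the start, 0.16 at most. It slides along the unit's x axis and shuts towards the unit's +x (away from the robot); about 1.5 N of friction, stays where it is left, hard stop at 0. The units are fixed to the bench.
- spares_drawer_in (a point): Centre of that drawer's inner floor; moves with the drawer, 10 mm above the bench. Axes as the unit: x away from the robot into the unit, y to its left, yaw within 0.1 rad of the world's. Inside it is 214 mm (x) by 170 mm (y), walls 63 mm above its floor; the unit's top passes 86 mm above its floor. Open by d, only the front d of its length is uncovered.
- spares_drawer_handle (a point): Middle of the horizontal steel bar handle of that drawer (90 mm long along y, about 10 mm thick), 61 mm above the bench and 35 mm out from the drawer's front panel; axes as the unit. The front panel is 10 mm thick, 186 mm wide, from 5 to 93 mm above the bench.
- spares_lip_top (a point): Middle of the top edge of the upturned sheet lip on the spares unit's top front edge (no clip on it yet): 3 mm thick (x), 186 mm long (y), 27 mm above the unit's top, its top edge 127 mm above the bench. Axes as the unit: x through the lip to the back, y along it. The shut drawer's panel stands 10 mm out in front of it, ending 34 mm below. Unit: grey steel box, 240 deep, 190 wide, 100 tall.
- clip: Label clip: black moulded inverted U standing on its legs; 60 mm wide (y), 48 tall, under 0.08 kg, rigid. Origin under its centre, z up, x through its thickness; the card side is its -x, facing the robot within 0.5 rad. Slot between the legs 7 mm wide, 24 deep, along y, mouth flared to 13 mm. From 9 to 45 mm up its faces are parallel, 16 mm apart, to be gripped. Feet 21 mm wide (x).
- clip_seat (a point): Point on the clip: middle of the roof of its slot, 24 mm above the clip's underside. Fully home, it meets spares_lip_top. Axes as the clip.
- clip_card (a point): Point on the clip: middle of the paper card on its front, 8.5 mm to the clip's -x of its middle and 31 mm up. Axes as the clip.
- other_drawer (a joint): Drawer of the neighbouring unit of the same build, shut (0), to be left shut. The unit carries a clip like this one already fitted on its lip.
- urethane_spring: Bystander: orange urethane tube, 50 mm across, 60 mm tall, standing; origin under its centre.
- strap: Bystander: dark steel clamp strap with a slot, 130 x 40 x 18 mm, lying flat beside the units; origin under its middle.
- bolt: Bystander: bolt standing on its 29 mm hexagon head, 70 mm tall; origin under its head.
- guide_post: Bystander: plain steel pin 25 mm across, 80 mm tall, standing; origin under its centre.
- wrench: Bystander: wrench lying on the bench.
- collar: Bystander: steel ring 44 mm across, 16 mm tall, lying on top of the spares unit, origin under its centre.
- riser: Bystander: steel block 40 x 40 x 30 mm on top of the neighbouring unit, origin under its centre.
- spares_lip: The same lip as a part, a fixed sheet; origin at the middle of its lower edge, 27 mm below spares_lip_top, axes as the unit.
Mind the look-alikes: they are no part of the job. Several things have the shape of the clip; the one meant has the colours described above.

How it is judged (in metres and radians):
On the way, in this order (a step that is already met when the one before it is completed fails the run):
1. the bush stands upright and released in the open drawer (x of bush in the frame of spares_drawer_in between -0.085 and 0.085 m and y of bush in the frame of spares_drawer_in between -0.065 and 0.065 m and z of bush in the frame of spares_drawer_in between -0.004 and 0.006 m and angle between bush's own z axis and vertical below 0.12 rad and contact force between each of the arm, the fingers and bush below 0.05 N and value of joint spares_drawer above 0.03 m), for 0.2 s.
2. the drawer is fully shut with the bush standing in it (x of bush in the frame of spares_drawer_in between -0.085 and 0.085 m and y of bush in the frame of spares_drawer_in between -0.065 and 0.065 m and z of bush in the frame of spares_drawer_in between -0.004 and 0.006 m and angle between bush's own z axis and vertical below 0.12 rad and value of joint spares_drawer below 0.004 m and contact force between each of the arm, the fingers and bush below 0.05 N), for 0.2 s.
At the end, for the whole second after the job is handed in: Bush upright (7 deg) on the shut (4 mm) spares drawer's floor, untouched; clip on that unit's lip, slot roof within 2 mm of the lip's top edge, 30 mm of its middle, in line and upright (7 deg), card outwards; at least 4 N from fingers to clip and from clip to lip (all of step 2 and z of clip_seat in the frame of spares_lip_top between -0.006 and 0.002 m and x of clip_seat in the frame of spares_lip_top between -0.004 and 0.004 m and y of clip_seat in the frame of spares_lip_top between -0.03 and 0.03 m and x of clip_card in the frame of spares_lip_top below -0.003 m and angle between clip's own z axis and vertical below 0.12 rad and angle between the y axis of clip and the y axis of spares_lip_top, either way round below 0.12 rad and contact force between clip and spares_lip above 4 N and contact force between the fingers and clip above 4 N and linear speed of clip below 0.02 m/s); the arm keeps its last pose, push and grip.
It fails at once if a bystander is moved more than 30 mm (distance of any of urethane_spring, strap, bolt, guide_post, wrench, collar, riser from where it was at the start of the episode above 0.03 m).
It fails at once if the neighbouring drawer is opened (value of joint other_drawer above 0.015 m).
It also fails if it takes over 72 s, if anything falls off the work surface, if the arm or the gripper's body presses on something with over 40 N, if the wrist force passes 120 N, or if a joint passes its speed limit or range.

## Working session

There is one attempt and no reset: what is moved stays moved. The work goes in short steps, Python scripts to look and compute and a shell command to move; the robot and the scene stay as the last step left them, time stands still between calls to the robot, and variables do not carry over. Pictures are saved under pics/ and viewed, at most 10 in all, crops included, and the job is handed in when it is done.

```bash
ls; mkdir -p pics
cat > h.py <<'E'
import numpy as np, cv2
from workcell import readout, grab_frame, r
def cam(n):
    f=grab_frame(n); return f
def R(f):
    o=np.array(f["orientation"],float)
    if o.shape==(3,3): return o
    from scipy.spatial.transform import Rotation as Ro
    return Ro.from_euler('xyz',o).as_matrix() if o.size==3 else Ro.from_quat(o).as_matrix()
def ray(f,u,v):
    d=R(f)@np.linalg.solve(np.array(f["intrinsics"]),[u,v,1.]); return np.array(f["origin"],float),d
def onz(f,u,v,z):
    o,d=ray(f,u,v); return (o+d*(z-o[2])/d[2]).round(1)
def proj(f,p):
    c=np.array(f["intrinsics"])@(R(f).T@(np.array(p,float)-np.array(f["origin"]))); return (c[:2]/c[2]).round(1)
E
python3 - <<'E'
from h import *
for n in ("scene","top"):
    f=cam(n); print(n,f["intrinsics"],f["origin"],f["orientation"]); cv2.imwrite(f"pics/{n}0.png",f["color"])
    np.save(f"{n}0.npy",f,allow_pickle=True)
print(readout.state())
E
```

```text
pics
scene [[500.8713756    0.         272.31578086]
 [  0.         500.8713756  209.7394665 ]
 [  0.           0.           1.        ]] [1011.21021045  731.62314444 1199.3297909 ] [-2.47759402 -0.00510336  2.58708934]
top [[513.2990119    0.         284.37482625]
 [  0.         513.2990119  222.12350226]
 [  0.           0.           1.        ]] [ 485.79383692    2.18478988 1634.89002334] [-3.08913952  0.00469061 -1.56942608]
{'clock': 0.1, 'joints': array([ 1.16709552,  0.321743  , -0.07011313,  1.4515701 ,  0.02257811,
        1.37082865, -0.05691382]), 'qvel': array([ 1.93720891e-03, -8.19732579e-04,  1.60598070e-03, -3.65079752e-03,
        1.29009245e-03,  8.48669537e-05,  1.42910505e-03]), 'joint_torque': array([ 2.64565115e-04, -4.94879901e+01, -3.84004153e-01, -3.15209126e+01,
        1.30283108e-02,  7.41157302e-03, -1.13051252e-05]), 'ee_pos': array([ 263.51423509, -593.64144059,  230.32833758]), 'tool_rot': array([-3.13983189e+00,  6.55830235e-05,  4.17837867e-01]), 'wrist_force': array([-0.08609581,  0.24790471, -1.8628427 ]), 'moment': array([ 0.02605795, -0.04415359,  0.01593468]), 'grasp_force': 0.0, 'gripper_width': 0.999739444422047}
```

View pics/scene0.png

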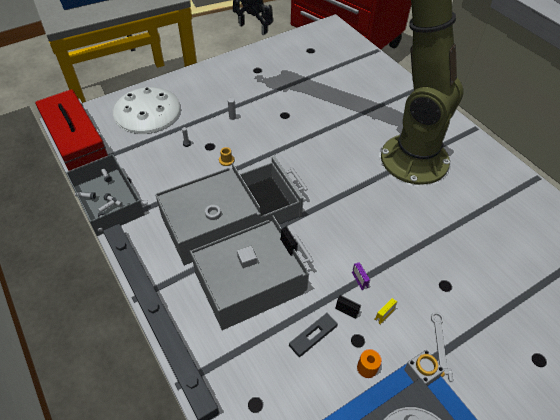

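View pics/top0.png

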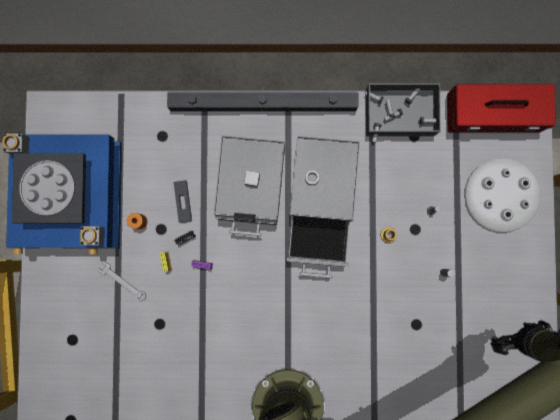

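The scene view shows the bush at (227,156), the open drawer at (270,190) with its handle at (297,183), and the other unit's fitted clip at (289,240). Three things have the clip's shape: black at (348,306), purple at (361,274) and yellow at (387,310). In the top view these are (185,238), (201,265) and (165,262), with the bush at (389,235). The black one fits the description, so I'll confirm it in a crop.

Run:
```python
from h import *
s=np.load("scene0.npy",allow_pickle=True).item();t=np.load("top0.npy",allow_pickle=True).item()
a=cv2.resize(s["color"][255:335,310:410],(400,320),interpolation=cv2.INTER_CUBIC)
b=cv2.resize(t["color"][220:280,150:225],(400,320),interpolation=cv2.INTER_CUBIC)
c=cv2.resize(t["color"][130:285,210:410],(400,280)[:2],interpolation=cv2.INTER_CUBIC)
d=cv2.resize(s["color"][130:290,200:330],(400,280),interpolation=cv2.INTER_CUBIC)
cv2.imwrite("pics/crop.png",np.vstack([np.hstack([a,b]),np.hstack([c,d])]))
hs=lambda f:cv2.cvtColor(f["color"],cv2.COLOR_BGR2HSV)
# bush mask
for f,n in((s,"s"),(t,"t")):
    m=cv2.inRange(hs(f),(12,110,60),(30,255,255)); _,l,st,ce=cv2.connectedComponentsWithStats(m)
    print(n,[(st[i].tolist(),ce[i].round(1).tolist()) for i in range(1,len(st)) if st[i][4]>30])
m=cv2.inRange(t["color"],(0,0,0),(70,70,70))[225:252,170:205]
_,l,st,ce=cv2.connectedComponentsWithStats(m);print(st,ce)
print("clip t",onz(t,185,238,48),"bush",onz(t,389,235,45))
```

```text
s [([49, 7, 183, 96, 4438], [124.4, 42.0]), ([24, 24, 18, 9, 53], [33.1, 27.3]), ([219, 147, 15, 19, 205], [225.9, 156.8]), ([374, 298, 23, 26, 210], [385.2, 310.4]), ([357, 350, 24, 28, 494], [368.7, 363.1]), ([416, 354, 22, 22, 221], [426.8, 364.4])]
t [([2, 135, 16, 14, 88], [9.4, 141.1]), ([127, 213, 18, 16, 195], [134.7, 220.4]), ([81, 229, 15, 14, 71], [87.7, 235.5]), ([381, 228, 15, 14, 135], [387.7, 234.6]), ([14, 248, 8, 6, 40], [17.4, 250.1]), ([89, 248, 8, 6, 43], [92.3, 250.7]), ([160, 253, 11, 18, 150], [165.1, 261.3]), ([0, 271, 16, 125, 1400], [6.0, 337.0])]
[[  0   0  35  27 825]
 [  5   6  20  14 120]] [[17.36121212 13.03636364]
 [14.51666667 12.75      ]]
clip t [519.6 317.1  48. ] bush [ 529.7 -314.1   45. ]
```

View pics/crop.png

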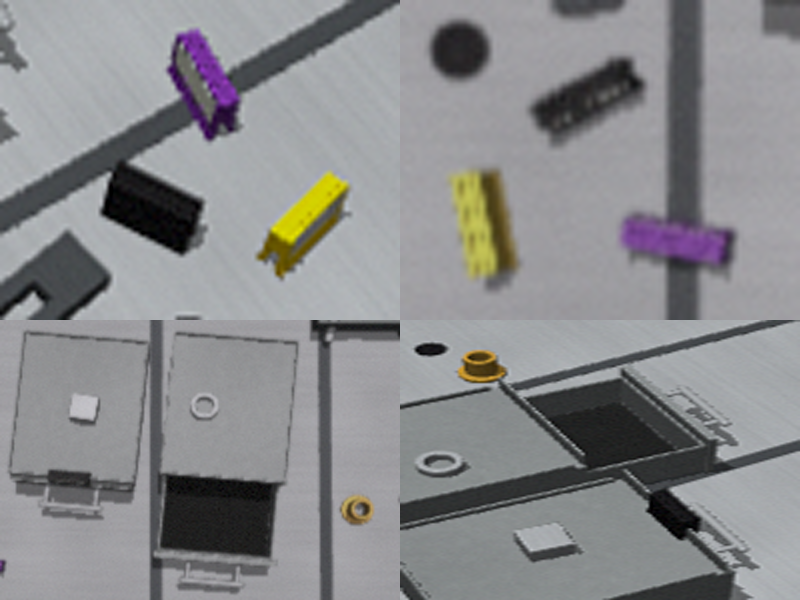

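The crop confirms it: the only free-standing black clip is at scene (348,306), top (185,238). The purple and yellow ones are decoys, and the other black one is already fitted on the neighbouring lip. I'll move over to the bush now.

```bash
python3 -m inch '[[0.030,-0.013,0,0],[0.036,-0.015,0,0],[0.036,-0.015,0,0],[0.036,-0.015,0,0],[0.036,-0.015,0,0],[0.036,-0.015,0,0],[0.036,-0.015,0,0],[0.036,-0.015,0,0],[0.036,-0.015,0,0],[0.036,-0.015,0,0]]' 1
python3 -m inch '[[0,0,0,0.12],[0,0,0,0.12],[0,0,0,0.12],[0,0,0,0.12],[0,0,0,0],[0,0,0,0],[0,0,0,0]]'
python3 - <<'E'
from h import *
w=cam("wrist"); cv2.imwrite("pics/w1.png",w["color"]); np.save("w1.npy",w,allow_pickle=True); print(w["origin"],w["orientation"])
E
```

```text
clock: 0.93
ee_pos: [528.0, -313.6, 231.0]
tool_rot: [-3.141, 0.001, 0.418]
wrist_force: [0.1, -0.7, -0.1]
gripper_width: 0.997
grasp_force: 0.0
clock: 1.52
ee_pos: [527.1, -315.1, 231.0]
tool_rot: [-3.141, 0.0, -0.059]
wrist_force: [-0.0, -0.1, 0.2]
gripper_width: 1.0
grasp_force: 0.0
[ 609.48358075 -319.29887318  374.04221373] [ 2.81164456e+00  2.25420782e-04 -1.63062378e+00]
```

Run:
```python
from h import *
t=np.load("top0.npy",allow_pickle=True).item();s=np.load("scene0.npy",allow_pickle=True).item()
g=cv2.cvtColor(t["color"],cv2.COLOR_BGR2GRAY)
l=cv2.createLineSegmentDetector().detect(g)[0][:,0]
for a in l:
    if np.hypot(a[2]-a[0],a[3]-a[1])>25 and min(a[0],a[2])>280 and max(a[0],a[2])<370 and 125<min(a[1],a[3]) and max(a[1],a[3])<290: print("T",a.round(1))
g=cv2.cvtColor(s["color"],cv2.COLOR_BGR2GRAY)
l=cv2.createLineSegmentDetector().detect(g)[0][:,0]
for a in l:
    if np.hypot(a[2]-a[0],a[3]-a[1])>22 and min(a[0],a[2])>230 and max(a[0],a[2])<320 and 140<min(a[1],a[3]) and max(a[1],a[3])<235: print("S",a.round(1))
```

```text
T [289.5 214.3 350.5 219.7]
T [347.7 220.5 344.6 261.8]
T [344.6 260.9 288.3 256. ]
T [290.  254.4 293.2 216.9]
T [285.5 260.7 343.  265.3]
T [300.6 274.7 329.4 277.1]
T [299.3 135.5 358.  140.7]
T [356.8 143.6 298.1 138.5]
T [327.  280.8 299.4 278.8]
T [359.3 143.1 353.  220.5]
T [354.2 174.4 356.5 145.6]
T [289.3 229.4 287.4 254.4]
S [239.3 174.  271.6 162.4]
S [259.  212.9 231.5 168.8]
S [272.9 157.  299.2 197. ]
S [260.1 206.  241.5 175.9]
S [288.  203.9 260.3 214.8]
S [271.4 164.7 295.4 199.5]
S [243.2 183.1 257.1 205.5]
S [261.9 217.  297.9 202.7]
S [296.6 197.1 283.3 178. ]
S [270.7 176.8 287.2 201.7]
```

View pics/w1.png

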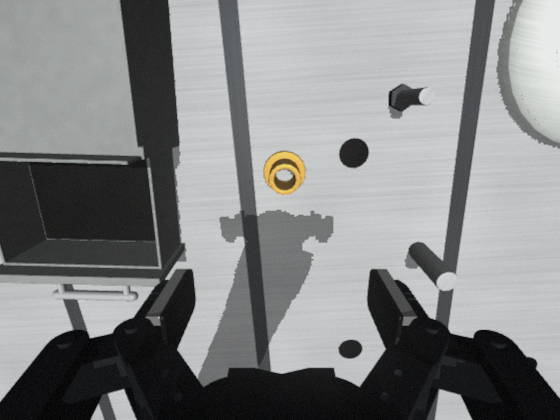

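The wrist view shows the bush with its flange centred near (285,172) and its top ring near (285,181). The drawer's interior is at the left, at (80,215), and its handle bar at (95,294).

Run:
```python
from h import *
w=np.load("w1.npy",allow_pickle=True).item();t=np.load("top0.npy",allow_pickle=True).item();s=np.load("scene0.npy",allow_pickle=True).item()
m=cv2.inRange(cv2.cvtColor(w["color"],cv2.COLOR_BGR2HSV),(12,110,60),(30,255,255)); m[:, :250]=0;m[:,320:]=0
c=max(cv2.findContours(m,0,1)[0],key=cv2.contourArea);x,y,ww,hh=cv2.boundingRect(c);print(x,y,ww,hh)
# flange: widest row; back edge top row of contour = flange back edge at z~8
a=onz(w,x,y+21,8);b=onz(w,x+ww,y+21,8);print("flange sides",a,b,"back",onz(w,x+ww/2,y,8),"front top ring",onz(w,x+ww/2,y+hh,45))
for nm,p,z in [("lip",(289.5,214.3),127),("lip",(350.5,219.7),127),("unitback",(299.3,135.5),100),("unitback",(358,140.7),100),("panelfront",(285.5,260.7),93),("pf",(343,265.3),93),("panel in",(288.3,256),93),("pi",(344.6,260.9),93),("handle",(327,280.8),61),("handle",(299.4,278.8),61),("h2",(300.6,274.7),61),("h2",(329.4,277.1),61)]: print(nm,onz(t,*p,z))
for p in [(239.3,174),(271.6,162.4),(259,212.9),(231.5,168.8)]: print("S lip",p,onz(s,*p,127))
```

```text
264 151 41 43
flange sides [ 533.4 -294.     8. ] [ 530.4 -343.9    8. ] back [ 557.3 -320.4    8. ] front top ring [ 514.7 -317.6   45. ]
lip [588.   -5.7 127. ]
lip [ 572.3 -185.1  127. ]
unitback [828.4 -35.2 100. ]
unitback [ 812.7 -212.3  100. ]
panelfront [451.   6.  93.]
pf [ 437.5 -166.1   93. ]
panel in [465.1  -2.4  93. ]
pi [ 450.7 -171.    93. ]
handle [ 389.3 -120.6   61. ]
handle [395.2 -36.4  61. ]
h2 [407.7 -40.1  61. ]
h2 [ 400.5 -128.    61. ]
S lip (239.3, 174) [ 576.9 -139.7  127. ]
S lip (271.6, 162.4) [ 473.6 -130.   127. ]
S lip (259, 212.9) [601.1  11.5 127. ]
S lip (231.5, 168.8) [ 586.3 -169.2  127. ]
```

```bash
python3 -m inch '[[0.005,0.0035,0.020,0.03],[0,0,0.035,0],[0,0,0.035,0],[0,0,0.035,0],[0,0,0.035,0],[0,0,0.030,0],[0,0,0.020,0],[0,0,0.008,0],[0,0,0,0],[0,0,0,0],[0,0,0,0]]' 1
python3 -m inch '[[0,0,0,0],[0,0,0,0],[0,0,0,0],[0,0,0,0],[0,0,0,0],[0,0,0,0],[0,0,0,0],[0,0,0,0],[0,0,0,0],[0,0,0,0]]' -1 40
python3 - <<'E'
from h import *
w=cam("wrist"); cv2.imwrite("pics/w2.png",w["color"])
E
```

```text
clock: 2.48
ee_pos: [533.4, -319.8, 15.4]
tool_rot: [3.14, -0.003, -0.092]
wrist_force: [0.5, 0.4, 0.3]
gripper_width: 1.001
grasp_force: 0.0
clock: 3.32
ee_pos: [532.4, -319.4, 14.2]
tool_rot: [3.141, -0.001, -0.092]
wrist_force: [-0.6, 0.2, 6.0]
gripper_width: 0.413
grasp_force: 40.1
```

```bash
python3 -m inch '[[0,0,-0.015,0],[0,0,-0.030,0],[0,0,-0.035,0],[0,0,-0.035,0],[0,0,-0.020,0]]'
python3 -m inch '[[-0.0062,-0.0150,0,0],[-0.0062,-0.0286,0,0],[-0.0062,-0.0286,0,0],[-0.0062,-0.0286,0,0],[-0.0062,-0.0286,0,0],[-0.0062,-0.0286,0,0],[-0.0062,-0.0286,0,0],[-0.0062,-0.0286,0,0],[0,-0.0130,0,0],[0,0,0,0],[0,0,0,0],[0,0,0,0]]'
python3 - <<'E'
from h import *
w=cam("wrist"); cv2.imwrite("pics/w3.png",w["color"]); np.save("w3.npy",w,allow_pickle=True); print(w["origin"],w["orientation"])
E
```

```text
clock: 3.78
ee_pos: [532.8, -319.3, 151.2]
tool_rot: [3.14, -0.003, -0.092]
wrist_force: [1.1, -1.2, -2.6]
gripper_width: 0.409
grasp_force: 40.9
clock: 4.78
ee_pos: [503.0, -88.3, 147.5]
tool_rot: [3.141, 0.001, -0.093]
wrist_force: [0.0, -0.4, -3.9]
gripper_width: 0.413
grasp_force: 40.9
[585.32074275 -95.22118033 290.47721542] [ 2.81072752e+00 -6.12435967e-04 -1.66459493e+00]
```

View pics/w3.png

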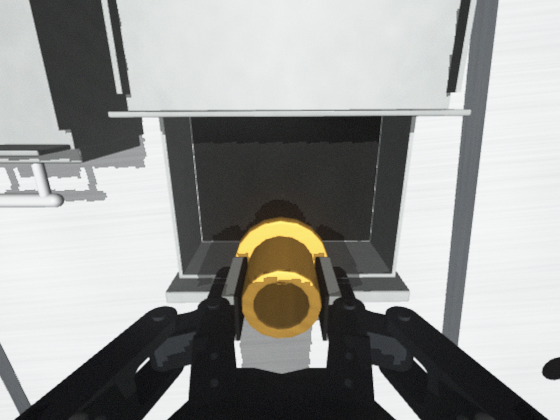

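The wrist view shows the bush held upright above the open drawer. The lip's top edge is at row 113, from u=108 to 470. The panel's top edge is at about rows 278–298.

Run:
```python
from h import *
w=np.load("w3.npy",allow_pickle=True).item()
g=cv2.cvtColor(w["color"],cv2.COLOR_BGR2GRAY)
print("lip mid approx",onz(w,289,113,127),onz(w,108,114,127),onz(w,470,112,127))
for a in cv2.createLineSegmentDetector().detect(g)[0][:,0]:
    L=np.hypot(a[2]-a[0],a[3]-a[1])
    if L>25 and abs(a[1]-a[3])<10 and (100<a[1]<125 or 265<a[1]<310):
        z=127 if a[1]<200 else 93; print(a.round(1),onz(w,*a[:2],z),onz(w,*a[2:],z))
print("side walls z73",onz(w,175,200,73),onz(w,402,200,73))
```

```text
lip mid approx [580.9 -99.1 127. ] [589.1  -6.6 127. ] [ 572.7 -191.3  127. ]
[109.4 116.7 468.1 114.7] [587.7  -7.  127. ] [ 571.4 -190.5  127. ]
[389.4 273.  359.4 273.2] [ 460.6 -164.1   93. ] [ 462.5 -142.    93. ]
[454.4 110.2 125.6 112.1] [ 574.3 -183.3  127. ] [589.1 -15.9 127. ]
[406.9 290.6 354.4 290.7] [ 444.1 -177.6   93. ] [ 447.7 -138.1   93. ]
[349.4 277.  393.1 276.7] [ 459.9 -134.6   93. ] [ 457.2 -167.    93. ]
[180.6 277.8 211.9 277.7] [471.   -9.7  93. ] [469.  -32.8  93. ]
[206.9 291.2 166.9 291.6] [457.7 -27.1  93. ] [460.2   3.   93. ]
[129.4 109.4 446.9 107.7] [590.2 -18.1 127. ] [ 575.9 -179.4  127. ]
[459.4 116.  419.4 116.1] [ 571.2 -186.1  127. ] [ 573.1 -165.6  127. ]
[406.9 301.2 364.4 301.8] [ 434.5 -178.    93. ] [ 437.1 -145.6   93. ]
[195.6 302.3 168.1 302.6] [448.8 -16.8  93. ] [450.5   4.2  93. ]
side walls z73 [525.6 -10.2  73. ] [ 509.6 -179.2   73. ]
```

```bash
python3 -m inch '[[0,0.004,0.015,0],[0,0,0.025,0],[0,0,0.025,0],[0,0,0.025,0],[0,0,0.018,0],[0,0,0.010,0],[0,0,0.002,0],[0,0,0,0],[0,0,0,0]]'
python3 -m inch '[[0,0,0.0015,0],[0,0,0.001,0],[0,0,0,0],[0,0,0,0]]'
```

```text
clock: 5.58
ee_pos: [504.3, -91.8, 29.4]
tool_rot: [3.141, -0.002, -0.093]
wrist_force: [0.6, 0.7, -3.7]
gripper_width: 0.406
grasp_force: 40.9
clock: 5.92
ee_pos: [503.5, -91.3, 26.2]
tool_rot: [3.141, -0.001, -0.092]
wrist_force: [0.4, -0.5, -3.5]
gripper_width: 0.413
grasp_force: 40.9
```

```bash
python3 -m inch '[[0,0,0.001,0],[0,0,0.001,0],[0,0,0,0],[0,0,0,0],[0,0,0,0]]'
```

```text
clock: 6.33
ee_pos: [503.6, -91.2, 24.2]
tool_rot: [3.141, -0.001, -0.092]
wrist_force: [-0.3, 0.9, 0.6]
gripper_width: 0.412
grasp_force: 41.2
```

```bash
python3 -m inch '[[0,0,0,0],[0,0,0,0],[0,0,0,0],[0,0,0,0],[0,0,0,0],[0,0,0,0]]' 0.6
python3 -m inch '[[0,0,-0.012,0],[0,0,-0.025,0],[0,0,-0.030,0],[0,0,-0.035,0],[0,0,-0.035,0],[0,0,-0.010,0],[0,0,0,0],[0,0,0,0],[0,0,0,0]]'
python3 - <<'E'
from h import *
w=cam("wrist"); cv2.imwrite("pics/w4.png",w["color"]); np.save("w4.npy",w,allow_pickle=True)
m=cv2.inRange(cv2.cvtColor(w["color"],cv2.COLOR_BGR2HSV),(12,110,40),(30,255,255))
c=max(cv2.findContours(m,0,1)[0],key=cv2.contourArea);x,y,ww,hh=cv2.boundingRect(c);print(x,y,ww,hh,w["origin"])
print(onz(w,x,y+ww/2,18),onz(w,x+ww,y+ww/2,18),onz(w,x+ww/2,y,18),onz(w,x+ww/2,y+hh,55))
g=cv2.cvtColor(w["color"],cv2.COLOR_BGR2GRAY)
for a in cv2.createLineSegmentDetector().detect(g)[0][:,0]:
    L=np.hypot(a[2]-a[0],a[3]-a[1])
    if L>100 and abs(a[1]-a[3])<15 :
        print(a.round(1),onz(w,*a[:2],127),onz(w,*a[2:],127))
E
```

```text
clock: 6.83
ee_pos: [503.3, -91.2, 23.8]
tool_rot: [3.141, -0.0, -0.092]
wrist_force: [0.2, -0.4, 0.9]
gripper_width: 0.799
grasp_force: 0.0
clock: 7.58
ee_pos: [502.2, -91.1, 169.6]
tool_rot: [-3.142, 0.002, -0.092]
wrist_force: [-1.4, -0.0, -0.3]
gripper_width: 0.802
grasp_force: 0.0
255 164 52 57 [584.68074329 -98.01127021 312.4878754 ]
[506.3 -64.6  18. ] [ 501.5 -116.4   18. ] [530.  -92.9  18. ] [485.1 -88.8  55. ]
[124.4 114.2 431.9 112.6] [587.7  -6.8 127. ] [ 572.  -184.9  127. ]
[238.1 110.1 125.6 109.2] [583.8 -73.  127. ] [590.3  -8.2 127. ]
[345.6 274.8 228.1 274.9] [ 468.8 -132.4  127. ] [476.3 -51.  127. ]
[354.4 259.4 188.1 259.9] [ 480.3 -138.7  127. ] [490.4 -25.5 127. ]
[213.1 263.3 353.1 262.9] [486.2 -42.1 127. ] [ 477.7 -137.8  127. ]
[141.9 107.9 441.9 106.2] [590.2 -17.7 127. ] [ 575.  -190.4  127. ]
[339.4 230.1 206.9 230.3] [ 502.9 -129.1  127. ] [510.9 -42.  127. ]
[439.4 108.6 239.4 109.8] [ 573.8 -189.   127. ] [583.9 -73.7 127. ]
```

View pics/w4.png

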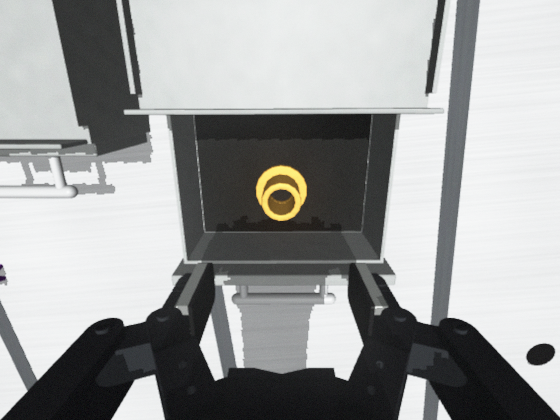

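The bush stands upright in the drawer at about (503,-91): flange at (281,189), top ring at (281,202). The handle is at (283,297). Next I'll push the panel with closed fingers, above the handle bar.

```bash
python3 -m inch '[[-0.015,0,0,0],[-0.025,0,0,0],[-0.025,0,0,0],[-0.020,0,0,0],[0,0,0,0],[0,0,0,0],[0,0,0,0],[0,0,0,0]]' -1
python3 -m inch '[[0,0,0.020,0],[0,0,0.030,0],[0,0,0.030,0],[0,0,0.014,0],[0,0,0,0],[0,0,0,0],[0,0,0,0]]'
```

```text
clock: 8.3
ee_pos: [419.1, -83.3, 170.4]
tool_rot: [-3.141, 0.001, -0.092]
wrist_force: [0.6, 0.0, -1.1]
gripper_width: -0.003
grasp_force: 0.0
clock: 8.88
ee_pos: [419.9, -83.4, 77.7]
tool_rot: [-3.141, -0.002, -0.092]
wrist_force: [-0.1, -0.6, 0.2]
gripper_width: 0.001
grasp_force: 0.0
```

```bash
python3 -m inch '[[0.003,0,0,0],[0.003,0,0,0],[0.003,0,0,0],[0.003,0,0,0],[0.005,0,0,0],[0.007,0,0,0],[0.009,0,0,0],[0.010,0,0,0],[0.010,0,0,0],[0.010,0,0,0],[0.010,0,0,0],[0.010,0,0,0]]'
python3 -m inch '[[0.010,0,0,0],[0.010,0,0,0],[0.008,0,0,0],[0.006,0,0,0],[0.004,0,0,0],[0.003,0,0,0],[0.002,0,0,0],[0,0,0,0],[0,0,0,0]]'
```

```text
clock: 9.88
ee_pos: [502.4, -90.9, 76.6]
tool_rot: [-3.141, 0.0, -0.092]
wrist_force: [-1.4, 0.6, 1.8]
gripper_width: -0.0
grasp_force: 1.1
clock: 10.63
ee_pos: [544.4, -95.3, 77.0]
tool_rot: [3.141, -0.001, -0.092]
wrist_force: [1.3, -0.2, -0.5]
gripper_width: -0.001
grasp_force: 0.0
```

```bash
python3 -m inch '[[0.003,0,0,0],[0.003,0,0,0],[0.003,0,0,0],[0.002,0,0,0],[0.001,0,0,0],[0,0,0,0],[0,0,0,0]]'
python3 -m inch '[[0.002,0,0,0],[0.001,0,0,0],[0.001,0,0,0],[0,0,0,0],[0,0,0,0]]'
```

```text
clock: 11.22
ee_pos: [556.5, -96.0, 76.9]
tool_rot: [-3.141, -0.001, -0.092]
wrist_force: [0.2, 0.4, -0.8]
gripper_width: 0.001
grasp_force: 0.0
clock: 11.63
ee_pos: [559.5, -96.3, 76.7]
tool_rot: [3.142, 0.001, -0.092]
wrist_force: [-3.1, 0.5, 1.8]
gripper_width: 0.003
grasp_force: 1.8
```

```bash
python3 -m inch '[[0.001,0,0,0],[0.001,0,0,0],[0.001,0,0,0],[0,0,0,0],[0,0,0,0]]'
python3 -m inch '[[0.001,0,0,0],[0.001,0,0,0],[0,0,0,0],[0,0,0,0],[0,0,0,0]]'
```

```text
clock: 12.05
ee_pos: [559.5, -96.3, 76.6]
tool_rot: [3.141, 0.008, -0.092]
wrist_force: [-12.9, 1.0, 10.2]
gripper_width: -0.004
grasp_force: 6.2
clock: 12.47
ee_pos: [559.5, -96.3, 76.5]
tool_rot: [3.141, 0.012, -0.092]
wrist_force: [-17.9, 1.8, 13.4]
gripper_width: 0.001
grasp_force: 9.0
```

The drawer is against its hard stop. I'll back off, rise, check it with a wrist frame, then travel to the clip.

```bash
python3 -m inch '[[-0.010,0,0,0],[-0.020,0,0,0],[-0.020,0,0,0],[0,0,-0.020,0],[0,0,-0.035,0],[0,0,-0.035,0],[0,0,-0.035,0],[0,0,-0.030,0],[0,0,0,0],[0,0,0,0],[0,0,0,0]]'
python3 - <<'E'
from h import *
w=cam("wrist"); np.save("w5.npy",w,allow_pickle=True); print(w["origin"],w["orientation"])
g=cv2.cvtColor(w["color"],cv2.COLOR_BGR2GRAY)
for a in cv2.createLineSegmentDetector().detect(g)[0][:,0]:
    L=np.hypot(a[2]-a[0],a[3]-a[1])
    if L>80 and abs(a[1]-a[3])<15 : print(a.round(1),onz(w,*a[:2],127),onz(w,*a[2:],127))
w=w["color"].copy()
cv2.imwrite("pics/w5.png",w)
E
python3 -m inch '[[-0.002,-0.020,0,0],[-0.004,-0.035,0,0],[-0.004,-0.035,0,0],[-0.004,-0.035,0,0],[-0.004,-0.035,0,0],[-0.004,-0.035,0,0],[-0.004,-0.035,0,0],[-0.004,-0.035,0,0],[-0.004,-0.035,0,0],[-0.004,-0.035,0,0],[-0.004,-0.035,0,0],[-0.004,-0.035,0,0]]' 1
python3 -m inch '[[0,0,0,-0.12],[0,0,0,-0.12],[0,0,0,-0.12],[0,0,0,-0.12],[0,0,0,-0.12],[0,0,0,-0.12],[0,0,0,-0.12],[0,0,0,-0.12],[0,0,0,-0.12],[0,0,0,-0.12],[0,0,0,-0.12],[0,0,0,-0.12]]'
python3 -m inch '[[0,0,0,-0.12],[0,0,0,-0.12],[0,0,0,-0.12],[0,0,0,-0.12],[0,0,0,-0.12],[0,0,0,0],[0,0,0,0],[0,0,0,0]]'
python3 - <<'E'
from h import *
w=cam("wrist"); np.save("w6.npy",w,allow_pickle=True); print(w["origin"],w["orientation"])
a=np.load("w5.npy",allow_pickle=True).item()["color"]
cv2.imwrite("pics/w56.png",np.hstack([cv2.resize(a,(400,300)),cv2.resize(w["color"],(400,300))]))
E
```

```text
clock: 13.38
ee_pos: [515.4, -92.4, 231.5]
tool_rot: [3.141, -0.001, -0.092]
wrist_force: [-0.4, -0.4, -0.2]
gripper_width: -0.001
grasp_force: 0.0
[597.34666172 -99.23375893 374.55312959] [ 2.81302233e+00 -2.65844553e-04 -1.66360862e+00]
[395.6 125.4 165.6 126.4] [ 574.1 -187.6  127. ] [590.1  -7.6 127. ]
[173.1 123.7 390.6 122.5] [591.6 -13.9 127. ] [ 576.7 -183.7  127. ]
[180.6 129.2 383.1 128.8] [586.9 -18.9 127. ] [ 572.5 -177.9  127. ]
[326.9 166.7 238.1 167. ] [ 546.5 -132.4  127. ] [552.9 -59.9 127. ]
[109.4 185.2  20.6 185.5] [547.7  49.4 127. ] [554.3 123.4 127. ]
[238.1 171.9 328.1 171.8] [548.9 -59.3 127. ] [ 542.1 -133.2  127. ]
[ 21.9 190.2 108.1 190.5] [550.3 123.9 127. ] [543.3  51.8 127. ]
clock: 14.43
ee_pos: [506.0, 316.5, 230.0]
tool_rot: [3.141, 0.002, -0.092]
wrist_force: [1.3, 0.9, 0.7]
gripper_width: 1.002
grasp_force: 0.0
clock: 15.43
ee_pos: [506.1, 314.9, 229.9]
tool_rot: [-3.139, 0.001, 1.354]
wrist_force: [0.5, 0.0, -0.8]
gripper_width: 1.0
grasp_force: 0.0
clock: 16.1
ee_pos: [506.4, 315.0, 230.9]
tool_rot: [-3.14, -0.0, 1.945]
wrist_force: [0.0, 0.4, -0.2]
gripper_width: 1.0
grasp_force: 0.0
[475.22898534 393.45543008 373.92527017] [2.81241359e+00 1.35423662e-03 3.73571374e-01]
```

View pics/w56.png

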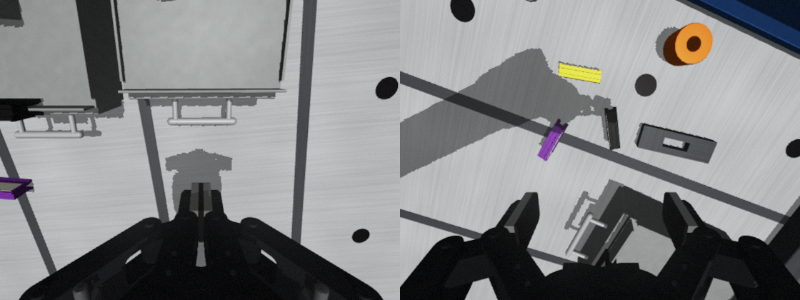

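Left: the drawer is shut, with its handle at (200,118) just below the lip line at row 93. Right: the black clip is at about (612,128), which is (297,180) in the full frame, between the purple decoy at (552,140) and the strap at (675,142).

Run:
```python
from h import *
w=np.load("w6.npy",allow_pickle=True).item()
c=w["color"][130:225,255:330]; hsv=cv2.cvtColor(c,cv2.COLOR_BGR2HSV)
for th in(45,60,75):
    m=cv2.inRange(hsv[...,2],0,th); n,l,st,ce=cv2.connectedComponentsWithStats(m)
    i=1+st[1:,4].argmax(); p=np.argwhere(l==i)[:,::-1]+[255,130]
    q=cv2.minAreaRect(p.astype(np.float32)); b=cv2.boxPoints(q)
    print(th,st[i],np.array(q[0]).round(1),np.array(q[1]).round(1),round(q[2],1))
    print([onz(w,*x,48)[:2].tolist() for x in b])
cv2.imwrite("pics/c7.png",cv2.resize(c,None,fx=6,fy=6,interpolation=cv2.INTER_CUBIC))
```

```text
45 [ 32  20  17  23 281] [295.5 161.4] [21.4 15.6] 80.5
[[497.1, 351.2], [511.3, 359.7], [523.6, 340.2], [509.1, 331.5]]
60 [ 31  20  22  60 763] [297.3 179.2] [58.5 15.9] 82.9
[[496.5, 352.1], [511.3, 360.1], [543.9, 303.2], [528.2, 294.5]]
75 [ 31  20  22  61 826] [297.2 179.7] [59.5 16.6] 82.9
[[496.0, 351.9], [511.5, 360.3], [544.7, 302.3], [528.3, 293.2]]
```

View pics/c7.png

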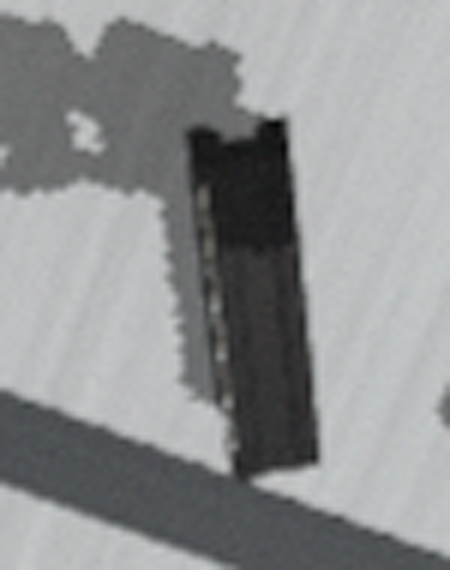

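The crop confirms the black clip with its pale card on the left (robot) side. Its top face runs from (218,248)/(297,243) to (238,472)/(318,463) in the crop.

Run:
```python
from h import *
w=np.load("w6.npy",allow_pickle=True).item()
P=[onz(w,255+x/6,130+y/6,48)[:2] for x,y in [(218,248),(297,243),(318,463),(238,472)]]
A,B,D,C=P; print(P, np.linalg.norm(B-A),np.linalg.norm(C-A),np.linalg.norm(D-B))
for a,b in((A,C),(B,D)): v=a-b; print("yaw",np.arctan2(-v[0],v[1]))
c=np.mean(P,0);print("centre",c)
s=readout.state();e=s["ee_pos"];y=s["tool_rot"][2];d=c-e[:2]
print(e,y,"tx,ty",d@[np.cos(y),np.sin(y)],d@[np.sin(y),-np.cos(y)])
```

```text
[array([510.1, 334.1]), array([523.1, 340.2]), array([543., 303.]), array([529.7, 295.8])] 14.360013927569833 43.02383060583985 42.18826851151868
yaw 0.4730028454219318
yaw 0.4912122056842679
centre [526.475 318.275]
[506.49416697 315.08383406 231.14231067] 1.9455290219034946 tx,ty -4.343743610381299 19.76231565748331
```

Run:
```python
from h import *
w=np.load("w6.npy",allow_pickle=True).item()
n=np.array([536.4,299.4]);
for L in(44,60):
    q=n+L*np.array([-.463,.886])
    for z in(48,0): print(L,z,(proj(w,[*q,z])-[255,130])*6)
t=np.load("top0.npy",allow_pickle=True).item()
for L in(0,44,60): print(L,proj(t,[*(n+L*np.array([-.463,.886])),48]))
```

```text
44 48 [257.4 238.2]
44 0 [245.4 191.4]
60 48 [249.  149.4]
60 0 [237.6 112.8]
0 [190.8 232.6]
44 [178.1 239.1]
60 [173.5 241.5]
```

The clip's centre is at about (523,325) with yaw 0.49 and a length of 60 mm; the dark far part is the gripper's shadow. I'll use a reduced opening, because the strap is close by.

```bash
python3 -m inch '[[0.003,0.019,0.020,0],[0,0,0.030,-0.115],[0,0,0.035,0],[0,0,0.035,0],[0,0,0.030,0],[0,0,0,0],[0,0,0,0],[0,0,0,0]]' 0.1
python3 - <<'E'
from h import *
w=cam("wrist"); np.save("w8.npy",w,allow_pickle=True); cv2.imwrite("pics/w8.png",w["color"])
E
```

```text
clock: 16.82
ee_pos: [524.0, 326.0, 83.6]
tool_rot: [3.139, -0.0, 2.062]
wrist_force: [0.7, -0.6, 0.8]
gripper_width: 0.553
grasp_force: 0.0
```

View pics/w8.png

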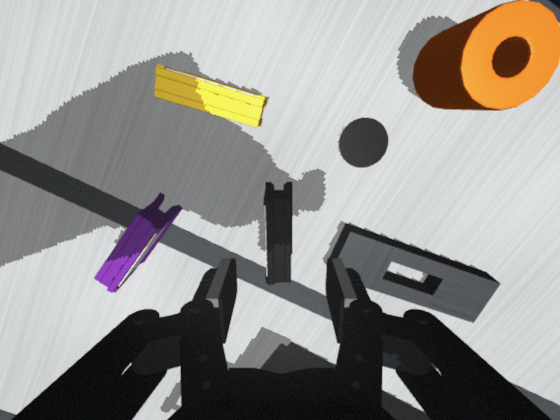

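The clip is vertical in the view, from (278,197) to (279,282), midway between the pads at u=225–340; the strap is clear to the right.

Run:
```python
from h import *
w=np.load("w8.npy",allow_pickle=True).item()
a=onz(w,279,281,48)[:2];b=onz(w,278.5,197,48)[:2];print(a,b,np.linalg.norm(a-b))
c=(a+b)/2;s=readout.state();e=s["ee_pos"];y=s["tool_rot"][2];d=c-e[:2]
print(c,e,"tx,ty",d@[np.cos(y),np.sin(y)],d@[np.sin(y),-np.cos(y)],"yaw",np.arctan2(a[0]-b[0],b[1]-a[1]))
```

```text
[535.6 300.7] [507.6 352.7] 59.0592922409336
[521.6 326.7] [524.43958466 326.308907    84.33136591] tx,ty 1.6852171933580449 -2.3186715531519075 yaw 0.49394136891958124
```

```bash
python3 -m inch '[[0.0015,-0.002,0.015,0],[0,0,0.025,0],[0,0,0.018,0],[0,0,0.008,0],[0,0,0.003,0],[0,0,0,0],[0,0,0,0]]'
python3 -m inch '[[0,0,0,0],[0,0,0,0],[0,0,0,0],[0,0,0,0],[0,0,0,0],[0,0,0,0],[0,0,0,0],[0,0,0,0]]' -1 60
```

```text
clock: 17.45
ee_pos: [521.8, 326.2, 14.5]
tool_rot: [3.139, -0.0, 2.063]
wrist_force: [-0.4, 0.1, 1.0]
gripper_width: 0.552
grasp_force: 0.0
clock: 18.12
ee_pos: [521.3, 325.7, 13.8]
tool_rot: [3.14, 0.0, 2.063]
wrist_force: [-0.7, -0.9, 5.7]
gripper_width: 0.178
grasp_force: 58.4
```

```bash
python3 -m inch '[[0,0,-0.010,0],[0,0,-0.030,0],[0,0,-0.040,0],[0,0,-0.040,0],[0,0,-0.040,0],[0,0,-0.030,0],[0,0,0,0]]'
python3 -m inch '[[-0.017,-0.006,0,0],[-0.0335,-0.0122,0,0],[-0.0335,-0.0122,0,0],[-0.0335,-0.0122,0,0],[-0.0335,-0.0122,0,0],[-0.0335,-0.0122,0,0],[-0.0335,-0.0122,0,0],[-0.0335,-0.0122,0,0],[-0.0335,-0.0122,0,0],[-0.0335,-0.0122,0,0],[-0.0335,-0.0122,0,0],[-0.0335,-0.0122,0,0]]'
python3 -m inch '[[-0.0165,-0.006,0,0],[0,0,0,0.116],[0,0,0,0.116],[0,0,0,0.116],[0,0,0,0.116],[0,0,0,0.116],[0,0,0,0],[0,0,0,0],[0,0,0,0]]'
python3 - <<'E'
from h import *
w=cam("wrist"); np.save("w9.npy",w,allow_pickle=True); cv2.imwrite("pics/w9.png",w["color"])
s=readout.state();print(s["ee_pos"],s["tool_rot"],w["origin"],w["orientation"])
E
```

```text
clock: 18.7
ee_pos: [523.0, 328.3, 210.5]
tool_rot: [3.13, -0.0, 2.063]
wrist_force: [0.5, 0.5, -0.2]
gripper_width: 0.177
grasp_force: 58.5
clock: 19.7
ee_pos: [578.8, -82.4, 202.6]
tool_rot: [-3.141, 0.0, 2.063]
wrist_force: [0.5, 0.2, 0.3]
gripper_width: 0.179
grasp_force: 58.6
clock: 20.45
ee_pos: [581.6, -97.8, 202.6]
tool_rot: [-3.141, 0.0, 1.486]
wrist_force: [-0.3, -0.9, -0.5]
gripper_width: 0.175
grasp_force: 58.4
[581.65225382 -97.87980092 202.66467023] [-3.14130403e+00 -2.78248062e-05  1.48530816e+00] [587.83598991 -13.96332036 345.65683997] [ 2.81217924e+00  4.67758153e-04 -8.54364421e-02]
```

View pics/w9.png

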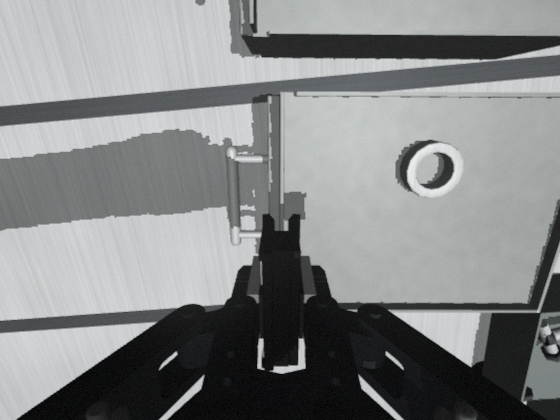

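The wrist view looks along the lip, a bright line at u≈283 over rows 95–205, with the clip's slot mouth just below it at (281,218). The panel and handle are to the left and the collar is well clear at (432,168). I'll measure the offset between the two.

Run:
```python
from h import *
w=np.load("w9.npy",allow_pickle=True).item();g=cv2.cvtColor(w["color"],cv2.COLOR_BGR2GRAY)
for v in(110,130,150,180,200): print(v,g[v,262:296].tolist())
for v in(214,217,220,224,230): print(v,g[v,256:306].tolist())
for a in cv2.createLineSegmentDetector().detect(g)[0][:,0]:
    if 255<min(a[0],a[2]) and max(a[0],a[2])<300 and abs(a[1]-a[3])>25 and max(a[1],a[3])<222: print(a.round(1),onz(w,*a[:2],127),onz(w,*a[2:],127))
print(proj(w,[581.7,-97.5,127]),proj(w,[581.6+.0*0,-97.8,188.8]),[proj(w,np.array([581.65,-97.8,188.8])+[30*.088+dx,30*.996,0]).tolist() for dx in(-10.5,0,10.5)])
```

```text
110 [122, 120, 121, 120, 124, 115, 138, 133, 100, 105, 106, 107, 103, 102, 104, 105, 97, 73, 126, 173, 190, 173, 176, 193, 195, 193, 189, 194, 190, 192, 195, 193, 193, 196]
130 [118, 122, 121, 122, 124, 113, 133, 173, 189, 145, 106, 105, 104, 102, 103, 102, 97, 80, 135, 180, 194, 176, 177, 190, 191, 191, 191, 193, 193, 192, 193, 191, 192, 192]
150 [118, 116, 122, 121, 120, 103, 119, 166, 186, 144, 105, 106, 107, 105, 109, 107, 100, 86, 136, 175, 193, 169, 175, 192, 192, 192, 193, 191, 192, 190, 190, 190, 191, 190]
180 [122, 124, 118, 117, 118, 120, 125, 157, 178, 182, 144, 107, 101, 103, 102, 103, 95, 79, 136, 176, 186, 161, 168, 188, 191, 189, 188, 187, 188, 187, 188, 186, 189, 186]
200 [122, 123, 121, 126, 121, 117, 103, 93, 101, 100, 101, 106, 105, 102, 104, 102, 99, 81, 139, 176, 186, 145, 97, 103, 104, 101, 99, 103, 101, 104, 101, 102, 103, 103]
214 [122, 122, 120, 124, 120, 120, 94, 72, 63, 54, 49, 43, 36, 38, 90, 105, 103, 95, 104, 102, 103, 97, 96, 80, 85, 100, 94, 87, 93, 103, 109, 103, 104, 104, 104, 95, 72, 40, 34, 44, 47, 56, 66, 61, 88, 103, 102, 104, 104, 154]
217 [119,
[... 515 characters left out ...]
2, 23, 62, 93, 103, 100, 95, 77, 78, 98, 96, 116, 158, 177, 177, 155, 88, 26, 30, 24, 23, 24, 24, 25, 23, 28, 34, 43, 138, 179, 179, 178, 178, 176]
230 [95, 98, 98, 98, 95, 80, 47, 27, 29, 26, 29, 27, 28, 25, 26, 30, 25, 22, 48, 76, 85, 83, 80, 63, 72, 80, 78, 96, 129, 145, 146, 126, 72, 24, 29, 27, 22, 26, 24, 23, 29, 25, 28, 70, 150, 177, 180, 180, 176, 178]
[256.4   0.6 256.5  31.9] [577.9  47.9 127. ] [576.  31. 127.]
[280.2  91.9 279.9 201.9] [588.   -5.6 127. ] [581.1 -82.6 127. ]
[268.1 138.1 268.  189.4] [576.9 -35.1 127. ] [573.1 -72.2 127. ]
[284.4  94.4 284.4 189.4] [590.6  -7.4 127. ] [585.2 -73.2 127. ]
[282.4 220.2] [282.7 259.1] [[263.9, 211.4], [283.0, 209.9], [302.3, 208.3]]
```

```bash
python3 -m inch '[[0,0.0007,0.010,0],[0,0,0.015,0],[0,0,0.015,0],[0,0,0.010,0],[0,0,0.005,0],[0,0,0,0],[0,0,0,0],[0,0,0,0]]'
python3 - <<'E'
from h import *
w=cam("wrist");g=cv2.cvtColor(w["color"],cv2.COLOR_BGR2GRAY);np.save("w10.npy",w,allow_pickle=True)
for v in(150,180,200,206,210,214,218,224): print(v,g[v,258:306].tolist())
print(readout.state()["ee_pos"])
E
```

```text
clock: 21.17
ee_pos: [583.1, -98.0, 148.5]
tool_rot: [3.14, 0.0, 1.483]
wrist_force: [-0.8, 0.2, 0.1]
gripper_width: 0.176
grasp_force: 58.4
150 [124, 122, 122, 108, 128, 167, 149, 109, 105, 104, 106, 107, 109, 108, 107, 112, 110, 97, 124, 166, 182, 187, 185, 145, 166, 194, 195, 191, 194, 190, 192, 190, 193, 193, 190, 191, 191, 193, 187, 188, 191, 192, 192, 189, 192, 194, 192, 195]
180 [125, 119, 119, 122, 128, 148, 172, 144, 107, 104, 106, 104, 105, 104, 103, 107, 105, 98, 121, 156, 177, 187, 180, 142, 159, 185, 185, 188, 186, 191, 183, 188, 189, 190, 188, 187, 189, 191, 190, 189, 192, 189, 189, 189, 188, 191, 191, 191]
200 [124, 124, 125, 117, 97, 86, 101, 104, 104, 103, 105, 106, 107, 103, 108, 104, 106, 101, 102, 150, 177, 188, 182, 128, 93, 107, 157, 186, 185, 187, 187, 186, 188, 186, 190, 188, 185, 187, 185, 184, 185, 187, 185, 186, 189, 187, 188, 186]
206 [123, 127, 126, 123, 101, 86, 97, 106, 103, 105, 107, 103, 103, 106, 110, 104, 107, 95, 104, 145, 175, 183, 178, 127, 91, 103, 157, 183, 182, 184, 185, 185, 183, 182, 186, 187, 183, 185, 182, 182, 182, 182, 185, 185, 188, 181
[... 236 characters left out ...]
3, 183, 187]
214 [125, 123, 126, 123, 87, 53, 45, 43, 46, 39, 35, 40, 79, 103, 103, 107, 102, 95, 85, 92, 100, 98, 98, 83, 90, 105, 100, 155, 182, 185, 184, 181, 185, 176, 127, 58, 41, 41, 46, 57, 63, 68, 143, 184, 180, 182, 179, 184]
218 [125, 128, 126, 127, 81, 25, 29, 26, 24, 21, 27, 26, 26, 26, 38, 76, 96, 99, 86, 90, 101, 99, 100, 81, 88, 102, 104, 103, 104, 103, 94, 64, 32, 26, 26, 24, 27, 24, 27, 27, 28, 38, 82, 104, 102, 102, 103, 103]
224 [123, 125, 124, 127, 80, 24, 23, 23, 28, 25, 26, 23, 25, 26, 26, 22, 62, 87, 87, 90, 100, 100, 95, 80, 86, 101, 102, 106, 105, 88, 52, 26, 25, 26, 27, 23, 29, 28, 26, 27, 28, 34, 81, 104, 101, 100, 103, 104]
[583.1561207  -98.04311887 148.68998435]
```

```bash
python3 -m inch '[[0,-0.0012,0.002,0],[0,0,0.004,0],[0,0,0.004,0],[0,0,0.004,0],[0,0,0.004,0],[0,0,0,0],[0,0,0,0]]'
python3 -m inch '[[0,0,0.003,0],[0,0,0.003,0],[0,0,0.003,0],[0,0,0.002,0],[0,0,0,0],[0,0,0,0]]'
```

```text
clock: 21.8
ee_pos: [581.0, -97.9, 129.3]
tool_rot: [-3.141, -0.0, 1.483]
wrist_force: [0.1, 0.7, -0.5]
gripper_width: 0.176
grasp_force: 58.4
clock: 22.3
ee_pos: [581.2, -98.0, 118.6]
tool_rot: [-3.141, 0.0, 1.483]
wrist_force: [0.1, 0.5, -0.6]
gripper_width: 0.177
grasp_force: 58.4
```

```bash
python3 -m inch '[[0,0,0.001,0],[0,0,0.001,0],[0,0,0,0],[0,0,0,0]]' - 100
python3 -m inch '[[0,0,0.001,0],[0,0,0,0],[0,0,0,0],[0,0,0,0]]'
```

```text
clock: 22.63
ee_pos: [581.5, -98.0, 117.1]
tool_rot: [3.141, 0.0, 1.483]
wrist_force: [-0.5, -0.1, 0.9]
gripper_width: 0.173
grasp_force: 99.3
clock: 22.97
ee_pos: [581.5, -97.9, 117.0]
tool_rot: [3.141, 0.001, 1.483]
wrist_force: [-2.6, -0.0, 6.2]
gripper_width: 0.17
grasp_force: 100.2
```

Contact came at the expected height of 117. I'll press more firmly.

```bash
python3 -m inch '[[0,0,0.001,0],[0,0,0.001,0],[0,0,0.001,0],[0,0,0,0],[0,0,0,0],[0,0,0,0]]'
python3 -m inch '[[0,0,0,0],[0,0,0,0],[0,0,0,0],[0,0,0,0],[0,0,0,0],[0,0,0,0]]'
python3 - <<'E'
from h import *
for n in("wrist","scene"):
    f=cam(n); np.save(n+"F.npy",f,allow_pickle=True)
w=np.load("wristF.npy",allow_pickle=True).item();g=cv2.cvtColor(w["color"],cv2.COLOR_BGR2GRAY)
for v in(190,205,218,224): print(v,g[v,258:306].tolist())
for a in cv2.createLineSegmentDetector().detect(g)[0][:,0]:
    if 255<min(a[0],a[2]) and max(a[0],a[2])<300 and abs(a[1]-a[3])>25 and max(a[1],a[3])<222: print(a.round(1),onz(w,*a[:2],93),onz(w,*a[2:],93),onz(w,*a[2:],127))
E
```

```text
clock: 23.47
ee_pos: [581.6, -98.0, 116.9]
tool_rot: [3.141, 0.002, 1.483]
wrist_force: [-9.3, 0.1, 23.8]
gripper_width: 0.175
grasp_force: 102.8
clock: 23.97
ee_pos: [581.6, -98.0, 116.9]
tool_rot: [3.141, 0.002, 1.483]
wrist_force: [-9.5, 0.1, 24.8]
gripper_width: 0.17
grasp_force: 102.8
190 [123, 120, 119, 98, 118, 158, 138, 108, 106, 103, 108, 104, 106, 106, 103, 106, 108, 108, 106, 98, 88, 125, 165, 182, 189, 187, 160, 169, 186, 189, 190, 188, 189, 189, 186, 189, 186, 190, 186, 191, 191, 191, 189, 189, 189, 191, 189, 190]
205 [127, 122, 121, 108, 96, 99, 102, 105, 105, 110, 107, 103, 109, 104, 109, 105, 106, 106, 105, 98, 85, 125, 166, 179, 187, 192, 160, 165, 184, 185, 186, 187, 185, 187, 186, 184, 189, 187, 189, 188, 189, 187, 189, 186, 187, 190, 187, 187]
218 [126, 125, 124, 113, 70, 24, 22, 23, 30, 24, 27, 27, 23, 26, 39, 74, 101, 106, 103, 99, 84, 122, 165, 184, 186, 192, 157, 113, 107, 106, 100, 62, 28, 25, 27, 28, 29, 29, 28, 30, 27, 48, 148, 186, 182, 185, 184, 186]
224 [127, 126, 128, 122, 83, 24, 24, 26, 27, 21, 25, 22, 26, 24, 24, 25, 81, 105, 104, 97, 84, 121, 169, 184, 183, 187, 154, 112, 102, 82, 42, 26, 24, 26, 27, 30, 26, 28, 21, 27, 26, 71, 152, 182, 183, 184, 182, 184]
[259.9  90.6 261.7 153.1] [577.9  -6.3  93. ] [575.4 -38.   93. ] [578. -33. 127.]
[266.3 144.4 262.5 104.3] [578.3 -33.5  93. ] [578.5 -13.   93. ] [580.4 -13.2 127. ]
[266.9 182.  263.5 148.1] [576.5 -54.2  93. ] [576.6 -35.3  93. ] [578.9 -30.9 127. ]
[283.1 209.4 283.9  86.9] [584.2 -71.3  93. ] [590.3  -5.6  93. ] [589.8  -7.3 127. ]
[286.4  85.6 285.6 206.9] [591.6  -5.1  93. ] [585.8 -69.9  93. ] [586.2 -58.4 127. ]
```

```bash
python3 -c "
from workcell import r
print(r.finish_job())"
```

```text
the job is handed in; nothing more can be done
None
```

I handed the job in at about 24 s of the 72 s allowed, with no verdict returned: the bush was upright when placed, the drawer is against its stop, and the clip is held on the lip, pressed down with about 25 N, at the height that means fully home.

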